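# Count to the third gap and push the power module home

## Robot

A 6-joint arm with a two-finger parallel gripper is mounted at the origin on the work surface. World frame = base frame: x ahead of the robot, y to its left, z up, the work surface at z = 0. Lengths are in mm, angles in rad, forces in N, time in s.
With the tool pointing down it reaches from about 400 to 925 mm from the base axis. Payload 12.5 kg.
Tool frame: the origin (TCP) lies at the centre of the arm's flange, where the gripper is bolted on; the fingertips stand 190 mm ahead of it and the grasp point (between the pads) lies 171 mm ahead of it; z points along the fingers, y is the line along which they close (so a half turn about z gives the same grasp; the last joint's range is limited). The gripper opens to 95 mm and grips with 3 to 60 N. Pads are 20 mm wide; open, the fingers measure 119 mm over their backs; the gripper's body (75 mm by 180 mm) begins 59 mm behind the grasp point.
Start: joints at [-1.21, 0.491, 1.559, -0, 1.092, -0.106], TCP at [281.288, -558.124, 404.761] pointing down, gripper open.
Joint ranges: [-3.1, 3.1], [-0.84, 2.19], [0.05, 2.79], [-1.13, 4.28], [0.06, 2.93], [-2.69, 2.69]. Speed limits (rad/s): [2.22, 2.22, 2.79, 3.14, 3.14, 3.14].

## Interface

Orientations are given as [roll, pitch, yaw] about the fixed x, y, z axes, in that order (R = Rz(yaw) Ry(pitch) Rx(roll)).
In Python, from cell import env, read_camera, search_frame, cut_out gives the robot as it stands. The module is installed in compiled form; this text tells all that it offers.
- The arm moves only by the tool move_arm, never from a script. Its argument "commands" is a list of rows, each a list of 3 entries, a list of its own where there are three numbers: the shift along the world's x, y, z normalised to -1 to 1, where 1 is 0.03 m, then the turn about the world's z normalised to -1 to 1, where 1 is 0.08 rad, then the opening, from -1 (shut) to 1 (fully open), so that 0 is half open. A call has 1 to 20 rows; each row shifts and turns the commanded pose from where the row before left it; what a row does not reach is not made up. A row lasts 1/12 s, in which the tool goes at most 41.7 mm and 7.16 degrees, less where a joint would pass 70% of its speed; a pose out of reach is approached as far as the arm can. A call with a number of a shift or a turn outside -1 to 1 is refused whole. A call with a gripper value outside its range is refused whole. The fingers move at their own pace and stop on an object; the grip force is fixed at half the most. Time passes only in rows, so rows that do not move let the fingers close. It gives the time, the measured TCP pose, the force, the opening and the grip force at its end, in the units of the state.
- env.state(): the state, without advancing time (a new reading comes with each control period).
- read_camera(name): name is "scene" or "side" or "wrist"; returns a dict with "image" (384x512x3 uint8, red, green, blue), "fx", "fy", "cx", "cy" (pixels), "rvec" (rotation vector, rad) and "tvec" (3), from world to camera coordinates, as OpenCV has them. Camera axes: x right, y down, z forward; pixel columns grow to the right and rows downward; lengths in mm; the calibration is good to about 2 mm. A picture is of the moment at which its call begins. There is no depth.
- env.job_done(): hands the job in; it is judged then, once.
Trained networks look in a picture, given as the dict that the camera call returned (one of the last four; its "shot" number tells which), for a name from the list of things; names that differ only in an ending like _2 or _b are one class to them, and where a whole thing is asked for, a point or a joint stands for the part that bears it (a point fixed in the world has none). Each returns a list of dicts, best first, with "confidence" (0 to 1); they miss things now and then, are a little off and sometimes report something else, mostly with a low value. They report only what shows in the picture. A call takes as long as a camera call. They do not tell look-alikes from the thing itself.
- search_frame(thing, picture): "at" ([column, row] in pixels, amid what is visible of it).
- cut_out(thing, picture): "region" (384x512 bool, what is visible of it) and "at" ([column, row] in pixels, amid what is visible of it).
The state is a dict: "t": time; "joints": joint angles; "qvel": joint speeds; "tau": joint torques, N m; "eef_pos": TCP position; "tcp_rot": TCP orientation; "ft_force": force on the tool from outside, world axes, zero at the start; "moment": the same for the moment, N m; "opening": opening from 0.0 (shut) to 1.0 (fully open); "grip_force": force on a finger pad.
Only numpy, scipy, OpenCV 4.12 (cv2) and the standard library are available. Lean on these libraries where they do the work, as an engineer would, in place of code of your own. Each camera call takes 0.05 s, during which the arm holds its last target. There are 200 camera calls.

## Task

With the fingers closed, run a fingertip along the tops of the cage's dividers from the left end as seen from the robot, touching the left end wall and then the next three dividers one after another, to count off the first three gaps (filled or empty). Then push the loose power module along the sill until it stands before the third gap, and push it in until it is fully home against the back panel. Only push it: never lift or tip it, leave the tin, the fitted modules and the other things where they are, and finish clear of everything.

Things in the scene. Friction and masses are not known exactly. Their poses are not given: they have to be found in the camera images.
- cage: grey steel cage, fixed: sill plate 4 mm thick (x -167 to +123, y -188 to +188 mm), a row of seven upright dividers (end walls included) and a back panel whose face is at x +100 mm. Origin on the bench; x points into the gaps, away from the robot, y left along the row, z up; turned by up to 0.12 rad. Dividers: x +12 to +100 mm, wedge noses, tops 68 mm above the bench, 54 mm apart.
- wall0: the left-hand end wall: 8 mm thick upright plate of the cage. Origin on its rounded top edge, 18 mm in from the tip of its nose; same axes as the cage. The edge runs from 18 mm before to 70 mm beyond the origin.
- wall1: the first divider after the left end wall (between gaps 1 and 2): 8 mm thick upright plate of the cage. Origin on its rounded top edge, 18 mm in from the tip of its nose; same axes as the cage. The edge runs from 18 mm before to 70 mm beyond the origin.
- wall2: the second divider (between gaps 2 and 3): 8 mm thick upright plate of the cage. Origin on its rounded top edge, 18 mm in from the tip of its nose; same axes as the cage. The edge runs from 18 mm before to 70 mm beyond the origin.
- wall3: the third divider (between gaps 3 and 4): 8 mm thick upright plate of the cage. Origin on its rounded top edge, 18 mm in from the tip of its nose; same axes as the cage. The edge runs from 18 mm before to 70 mm beyond the origin.
- gap3 (a point): in the third gap from the left, on the sill: where the module's origin comes when it is fully home. Same axes as the cage. The six gaps are 46 mm clear, open above and towards the robot, centred at cage y +135, +81, +27, -27, -81, -135 mm, first to sixth.
- module: loose power module, metal box 100 (x) x 38 (y) x 56 (z) mm, edges slightly rounded, about 0.45 kg, standing on the sill before the gaps, near the row's left or right end. Origin: centre of underside; x points to its connector end (goes in first); the round fan grille on its -x face looks at the robot. It slides when pushed and stays where left. Home, it sticks out 12 mm before the divider noses.
- fitted_a: a like module already fitted in the second gap; origin at the centre of its underside. Leave alone.
- fitted_b: a like module already fitted in the fifth gap; origin at the centre of its underside. Leave alone.
- tin: round steel tin, 44 mm across, 50 mm high, standing on the sill near the other end from the module; origin at the centre of its underside. Leave alone.
- driver_a: screwdriver lying on the bench to the right of the cage. Leave alone.
- driver_b: screwdriver lying on the bench to the left of the cage. Leave alone.
- bracket: black steel angle bracket, 140 mm long, lying on the bench to the right of the cage, nearer the robot. Leave alone.
- mug: white mug, 76 mm across, 90 mm high, on the bench at the left. Leave alone.
Things that resemble listed ones, but are neither listed nor needed, are in the scene too. Leave any black look-alike of the module alone.

How it is judged (in metres and radians):
On the way, in this order (a step that is already met when the one before it is completed fails the run):
1. a finger touches the left-hand end wall (contact force between the fingers and wall0 above 0.3 N), for 0.02 s.
2. a finger touches the first divider after the left end wall (between gaps 1 and 2) (contact force between the fingers and wall1 above 0.3 N), for 0.02 s.
3. a finger touches the second divider (between gaps 2 and 3) (contact force between the fingers and wall2 above 0.3 N), for 0.02 s.
4. a finger touches the third divider (between gaps 3 and 4) (contact force between the fingers and wall3 above 0.3 N), for 0.02 s.
5. the module is fully home in the third gap (x of module in the frame of gap3 between -0.006 and 0.006 m and y of module in the frame of gap3 between -0.008 and 0.008 m and z of module in the frame of gap3 between -0.004 and 0.004 m and angle between the x axis of module and the x axis of cage, either way round below 0.12 rad and angle between module's own z axis and vertical below 0.05 rad), for 0.2 s.
At the end, for the whole second after the job is handed in: the module stands upright on the sill in the third gap from the left, within 6 mm of fully home and square to the cage within 0.12 rad, at rest (all of step 5 and linear speed of module below 0.01 m/s); the robot touches nothing.
It fails at once if the module is lifted off the sill by more than 10 mm (z of module in the frame of gap3 above 0.01 m).
It fails at once if the module is tipped by more than 0.3 rad (angle between module's own z axis and vertical above 0.3 rad).
It fails at once if a fitted module is shifted by more than 10 mm (distance of any of fitted_a, fitted_b from where it was at the start of the episode above 0.01 m).
It fails at once if the tin is shifted by more than 15 mm (distance of tin from where it was at the start of the episode above 0.015 m).
It fails at once if a tool, the bracket or the mug is shifted by more than 30 mm (distance of any of driver_a, driver_b, bracket, mug from where it was at the start of the episode above 0.03 m).
It also fails if it takes over 61 s, if anything falls off the work surface, if the arm or the gripper's body presses on something with over 40 N, if the wrist force passes 120 N, or if a joint passes its speed limit or range.

## Working session

There is one attempt and no reset: what is moved stays moved. The work goes in short steps, Python scripts to look and compute and a tool call to move; the robot and the scene stay as the last step left them, time stands still between calls to the robot, and variables do not carry over. Pictures are saved under pics/ and viewed, at most 10 in all, crops included, and the job is handed in when it is done.

Besides the shell and the picture viewer there is one more tool, called after ">>>" by a JSON object that holds its "op" and its "data", one argument or row to a line. move_arm: Moves the arm, as the interface text tells. Its arguments: {"type":"object","properties":{"commands":{"type":"array","items":{"type":"array"}}},"required":["commands"]}

```bash
mkdir -p pics; python3 - <<'E'
from cell import env, read_camera, search_frame, cut_out
import cv2, numpy as np
for c in ["scene","side"]:
    p=read_camera(c)
    cv2.imwrite(f"pics/{c}1.png",cv2.cvtColor(p["image"],cv2.COLOR_RGB2BGR))
    R=cv2.Rodrigues(np.array(p["rvec"],float))[0]
    print(c,p["fx"],p["cx"],p["cy"],"pos",(-R.T@np.array(p["tvec"]).ravel()).round())
    for t in ["cage","wall0","wall1","wall2","wall3","module","fitted_a","tin","mug"]:
        print(t,[(np.round(d["at"],1).tolist(),round(d["confidence"],2)) for d in search_frame(t,p)][:5])
s=env.state();print(s["eef_pos"],s["tcp_rot"],s["opening"],s["t"])
E
```

```text
scene 407.9066477793315 252.32251352276688 192.97193534464242 pos [1518. -145. 1061.]
cage [([222.4, 223.5], 0.9)]
wall0 [([258.5, 220.3], 0.63), ([241.3, 225.1], 0.63), ([277.6, 217.8], 0.6), ([225.0, 223.7], 0.49)]
wall1 [([258.5, 220.3], 0.63), ([241.3, 225.1], 0.63), ([277.6, 217.8], 0.6), ([225.0, 223.7], 0.49)]
wall2 [([258.5, 220.3], 0.63), ([241.3, 225.1], 0.63), ([277.6, 217.8], 0.6), ([225.0, 223.7], 0.49)]
wall3 [([258.5, 220.3], 0.63), ([241.3, 225.1], 0.63), ([277.6, 217.8], 0.6), ([225.0, 223.7], 0.49)]
module [([304.9, 202.1], 0.97), ([328.0, 232.5], 0.92), ([240.4, 161.9], 0.88), ([102.9, 247.1], 0.51), ([361.0, 170.7], 0.16)]
fitted_a [([251.1, 218.4], 0.76), ([197.6, 228.4], 0.7)]
tin [([182.7, 210.3], 0.57)]
mug [([362.1, 166.6], 0.7)]
side 435.3037971537575 248.02250898578671 197.12858143672264 pos [-122. 1058.  738.]
cage [([253.8, 201.9], 0.74)]
wall0 [([221.6, 200.2], 0.85), ([207.8, 207.4], 0.81), ([234.9, 190.4], 0.5), ([240.2, 186.7], 0.48)]
wall1 [([221.6, 200.2], 0.85), ([207.8, 207.4], 0.81), ([234.9, 190.4], 0.5), ([240.2, 186.7], 0.48)]
wall2 [([221.6, 200.2], 0.85), ([207.8, 207.4], 0.81), ([234.9, 190.4], 0.5), ([240.2, 186.7], 0.48)]
wall3 [([221.6, 200.2], 0.85), ([207.8, 207.4], 0.81), ([234.9, 190.4], 0.5), ([240.2, 186.7], 0.48)]
module [([246.9, 213.3], 0.92), ([306.8, 236.5], 0.74), ([156.0, 225.4], 0.69), ([205.7, 236.0], 0.68), ([267.1, 257.8], 0.66)]
fitted_a [([230.7, 195.1], 0.54), ([262.7, 181.5], 0.5)]
tin [([286.7, 187.9], 0.54)]
mug [([178.4, 284.0], 0.85), ([240.2, 185.9], 0.65)]
[ 281.28916595 -558.12223688  404.76846982] [3.14149120e+00 2.46273078e-05 4.66849053e-01] 1.0009195319594835 1.0
```

View pics/scene1.png

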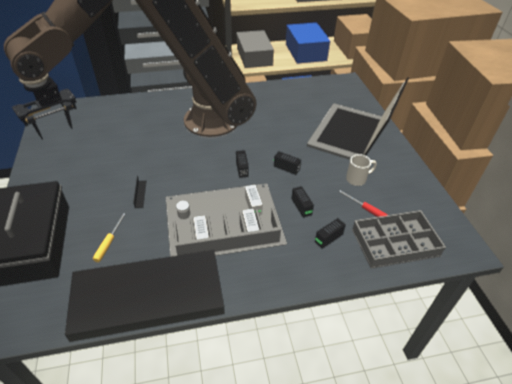

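View pics/side1.png

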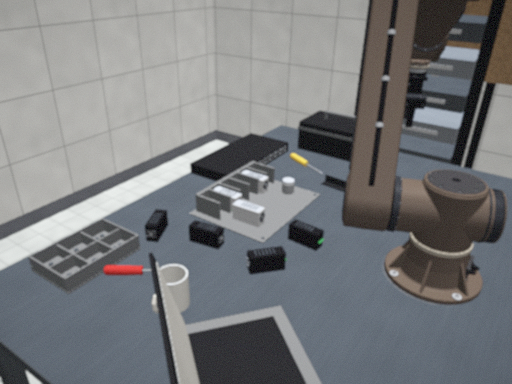

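Scene: the cage spans about (165–285, 185–255) with the robot's left at image right. The white loose module is at (254,196), fitted ones at (250,220) and (200,228), and the tin at (183,208). I'll enlarge the crops to measure them.

```bash
python3 - <<'E'
import cv2
a=cv2.imread("pics/scene1.png")[178:262,158:292]
cv2.imwrite("pics/c1.png",cv2.resize(a,None,fx=5.9,fy=5.9,interpolation=cv2.INTER_CUBIC))
b=cv2.imread("pics/side1.png")[155:245,185:325]
cv2.imwrite("pics/c2.png",cv2.resize(b,None,fx=5.7,fy=5.7,interpolation=cv2.INTER_CUBIC))
E
```

```text
(no output)
```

View pics/c1.png

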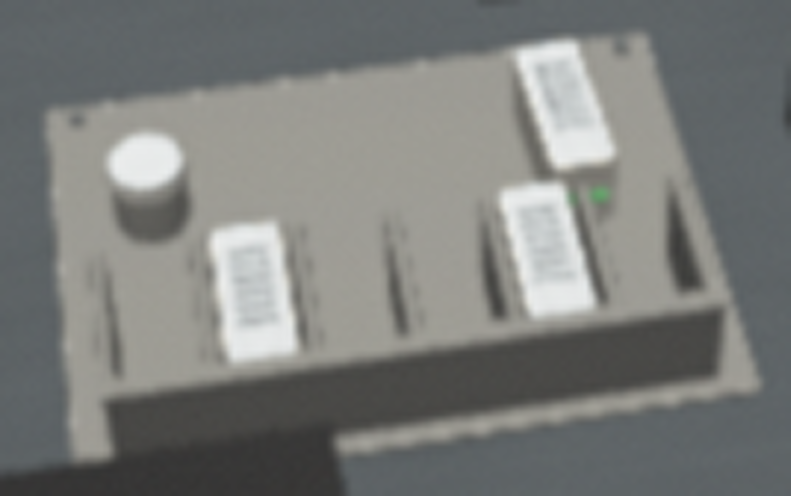

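View pics/c2.png

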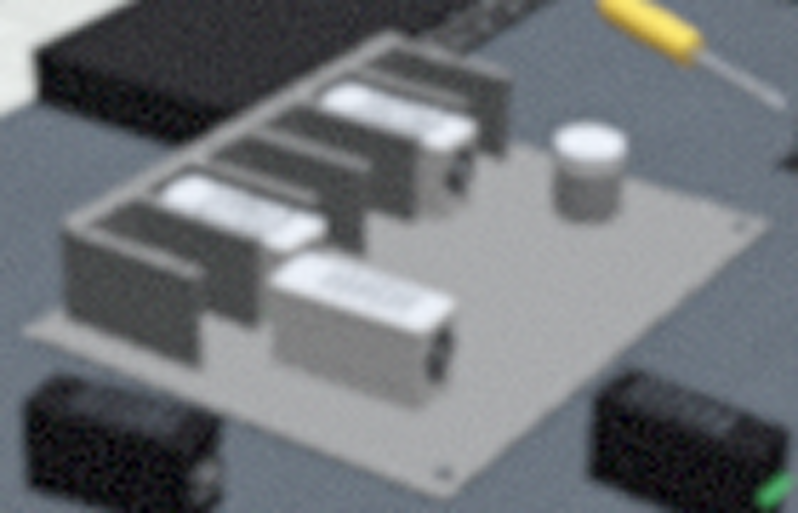

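The crops show clear sill corners, walls, module top corners and the tin. Next I'll fit the cage and module poses by least squares.

```bash
cat > fit.py <<'E'
import cv2, numpy as np
from scipy.optimize import least_squares
from cell import read_camera
S=read_camera("scene");D=read_camera("side")
def proj(p,P):
    K=np.array([[p["fx"],0,p["cx"]],[0,p["fy"],p["cy"]],[0,0,1]])
    return cv2.projectPoints(np.array(P,float),np.array(p["rvec"],float),np.array(p["tvec"],float),K,None)[0][:,0]
s=lambda u,v:((u+.5)/5.9+157.5,(v+.5)/5.9+177.5)
d=lambda u,v:((u+.5)/5.7+184.5,(v+.5)/5.7+154.5)
def world(q,P):
    P=np.array(P,float);c,n=np.cos(q[2]),np.sin(q[2])
    return np.c_[q[0]+c*P[:,0]-n*P[:,1],q[1]+n*P[:,0]+c*P[:,1],P[:,2]]
def fit(obs,q0):
    def f(q):
        return np.concatenate([(proj(cam,world(q,[P]))-uv).ravel() for cam,P,uv in obs])
    r=least_squares(f,q0,loss="soft_l1",x_scale=[100,100,.1])
    print(r.x.round(3),"res px",r.fun.round(1).tolist()); return r.x
cage=fit([(S,(-167,-188,4),s(48,110)),(S,(-167,188,4),s(645,35)),(S,(123,188,4),s(758,385)),
 (D,(-167,188,4),d(445,495)),(D,(-167,-188,4),d(765,218)),(D,(123,188,4),d(27,330)),(D,(12,162,4),d(200,362))],[650,0,0])
mod=fit([(S,(-50,-19,60),s(515,50)),(S,(-50,19,60),s(577,40)),(S,(50,19,60),s(615,158)),(S,(50,-19,60),s(553,168)),
 (D,(50,19,60),d(270,280)),(D,(-50,-19,60),d(455,297)),(D,(-50,19,60),d(400,332)),(D,(-50,19,4),d(418,405))],[550,100,0])
tin=fit([(S,(0,0,54),s(146,160)),(D,(0,0,54),d(590,145))],[550,-100,0])
c,n=np.cos(cage[2]),np.sin(cage[2]);R=np.array([[c,n],[-n,c]])
for k,v in(("mod",mod),("tin",tin)): print(k,"in cage",(R@(v[:2]-cage[:2])).round(1))
print("mod yaw rel",mod[2]-cage[2])
W=[(30,y,68) for y in(162,108,54,0)];print(world(cage,W).round(1).tolist(),world(cage,[(50,27,4)]).round(1))
E
python3 fit.py
```

```text
[ 6.16201e+02 -3.96170e+01 -1.00000e-03] res px [-0.6, 0.2, -0.4, -0.6, 0.6, 0.5, -0.5, -0.1, 0.7, 0.4, -0.6, -0.4, 0.5, 1.0]
[5.54837e+02 7.44960e+01 1.90000e-02] res px [-0.1, -0.4, -0.1, -0.2, 0.2, -0.1, -0.3, -0.1, -0.8, -1.1, -0.2, 0.0, 2.9, -1.0, -0.7, 1.6]
[ 548.594 -168.346    0.   ] res px [0.1, -0.3, -0.1, -0.7]
mod in cage [-61.5 114.1]
tin in cage [ -67.5 -128.8]
mod yaw rel 0.019461905177675147
[[646.3, 122.4, 68.0], [646.3, 68.4, 68.0], [646.3, 14.4, 68.0], [646.2, -39.6, 68.0]] [[666.2 -12.7   4. ]]
```

The residuals are under about 1 px (one 2.9). The cage is at (616,−40), yaw ≈ 0, and the module is at (555,74), 0.02 rad askew. Next: close the fingers, turn to yaw π/2, and go above wall0.

>>> {"op": "move_arm", "data": {
  "commands": [
    [[0.55,1,0],0.69,-1],
    [[0.55,1,0],0.69,-1],
    [[0.55,1,0],0.69,-1],
    [[0.55,1,0],0.69,-1],
    [[0.55,1,0],0.69,-1],
    [[0.55,1,0],0.69,-1],
    [[0.55,1,0],0.69,-1],
    [[0.55,1,0],0.69,-1],
    [[0.55,1,0],0.69,-1],
    [[0.55,1,0],0.69,-1],
    [[0.55,1,0],0.69,-1],
    [[0.55,1,0],0.69,-1],
    [[0.55,1,0],0.69,-1],
    [[0.55,1,0],0.69,-1],
    [[0.55,1,0],0.69,-1],
    [[0.55,1,0],0.69,-1],
    [[0.55,1,0],0.69,-1],
    [[0.55,1,0],0.69,-1],
    [[0.55,1,0],0.69,-1],
    [[0.55,1,0],0.69,-1]
  ]
}}

```text
t: 2.77
eef_pos: [611.8, 43.6, 404.9]
tcp_rot: [3.141, 0.0, 1.574]
ft_force: [-0.1, -0.9, -0.1]
opening: 0.007
grip_force: 0.0
```

>>> {"op": "move_arm", "data": {
  "commands": [
    [[0.19,0.44,0],0,-1],
    [[0.19,0.44,-0.7],0,-1],
    [[0.19,0.44,-0.9],0,-1],
    [[0.19,0.44,-0.9],0,-1],
    [[0.19,0.44,-0.9],0,-1],
    [[0.19,0.43,-0.9],0,-1],
    [[0,0,-0.1],0,-1],
    [[0,0,0],0,-1]
  ]
}}

```text
t: 3.43
eef_pos: [645.3, 120.8, 271.2]
tcp_rot: [-3.138, 0.0, 1.571]
ft_force: [-0.2, -0.5, -0.3]
opening: 0.003
grip_force: 0.0
```

```bash
python3 - <<'E'
from cell import env, read_camera
import cv2
p=read_camera("wrist");print(env.state()["eef_pos"])
cv2.imwrite("pics/w1.png",cv2.cvtColor(p["image"],cv2.COLOR_RGB2BGR))
E
```

```text
[645.50356003 120.3813029  272.93088029]
```

View pics/w1.png

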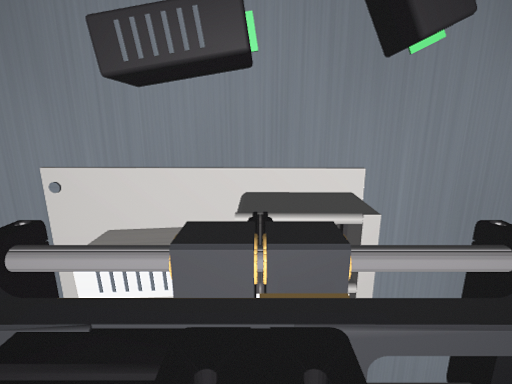

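The wrist view shows wall0's lit top edge at about (245–365, row 216), just ahead of the fingers at row 222. I'll check it against the model's projection.

```bash
cat >> fit.py <<'E'
if __name__=="__main__":
    W=read_camera("wrist")
    print("wall0 ends",proj(W,world(cage,[(12,162,68),(12,166,68),(100,162,68),(100,166,68)])).round(0).tolist())
    print("sill corners",proj(W,world(cage,[(-167,188,4),(123,188,4)])).round(0).tolist())
    print("tip",proj(W,[(645.5,110.4,83),(645.5,130.4,83),(645.5,120.4,83)]).round(0).tolist())
E
python3 fit.py | tail -3
```

```text
wall0 ends [[234.0, 218.0], [234.0, 213.0], [360.0, 218.0], [360.0, 213.0]]
sill corners [[41.0, 168.0], [363.0, 168.0]]
tip [[259.0, 243.0], [259.0, 214.0], [259.0, 229.0]]
```

The model matches the view to within about 2 px. Touching wall0 gently.

>>> {"op": "move_arm", "data": {
  "commands": [
    [[0,0.04,-0.2],0,-1],
    [[0,0,-0.2],0,-1],
    [[0,0,-0.05],0,-1],
    [[0,0,-0.05],0,-1],
    [[0,0,0],0,-1]
  ]
}}

```text
t: 4.05
eef_pos: [645.3, 121.8, 258.2]
tcp_rot: [-3.141, 0.0, 1.571]
ft_force: [-2.7, -0.5, 5.0]
opening: 0.006
grip_force: 2.8
```

Contact at 5 N. Now the next divider.

>>> {"op": "move_arm", "data": {
  "commands": [
    [[0,0,0],0,-1],
    [[0,0,0.4],0,-1],
    [[0,-0.6,0],0,-1],
    [[0,-0.6,0],0,-1],
    [[0,-0.6,0],0,-1],
    [[0,0,-0.3],0,-1],
    [[0,0,-0.05],0,-1],
    [[0,0,-0.05],0,-1],
    [[0,0,0],0,-1]
  ]
}}

```text
t: 4.8
eef_pos: [645.5, 68.3, 258.2]
tcp_rot: [-3.142, 0.001, 1.572]
ft_force: [-0.9, -2.8, 4.2]
opening: 0.004
grip_force: 2.0
```

>>> {"op": "move_arm", "data": {
  "commands": [
    [[0,0,0],0,-1],
    [[0,0,0.4],0,-1],
    [[0,-0.6,0],0,-1],
    [[0,-0.6,0],0,-1],
    [[0,-0.6,0],0,-1],
    [[0,0,-0.3],0,-1],
    [[0,0,-0.05],0,-1],
    [[0,0,-0.05],0,-1],
    [[0,0,0],0,-1],
    [[0,0,0],0,-1]
  ]
}}

```text
t: 5.63
eef_pos: [645.5, 14.9, 258.2]
tcp_rot: [-3.142, 0.0, 1.572]
ft_force: [-0.9, -2.9, 3.5]
opening: 0.006
grip_force: 2.1
```

>>> {"op": "move_arm", "data": {
  "commands": [
    [[0,0,0.4],0,-1],
    [[0,-0.6,0],0,-1],
    [[0,-0.6,0],0,-1],
    [[0,-0.6,0],0,-1],
    [[0,0,-0.3],0,-1],
    [[0,0,-0.05],0,-1],
    [[0,0,-0.05],0,-1],
    [[0,0,0],0,-1],
    [[0,0,0],0,-1]
  ]
}}

```text
t: 6.38
eef_pos: [645.5, -39.1, 258.3]
tcp_rot: [-3.142, 0.0, 1.572]
ft_force: [-2.0, -3.4, 4.3]
opening: 0.004
grip_force: 2.1
```

All four touched. Now rise, go to the left of the module, and open the fingers to 60 mm along x.

>>> {"op": "move_arm", "data": {
  "commands": [
    [[0,0,0.7],0,-1],
    [[0,0,0.7],0,-1],
    [[-0.5,0.9,0],0,0.26],
    [[-0.5,0.9,0],0,0.26],
    [[-0.5,0.9,0],0,0.26],
    [[-0.5,0.9,0],0,0.26],
    [[-0.5,0.9,0],0,0.26],
    [[-0.5,0.95,0],0,0.26],
    [[0,0,0],0,0.26],
    [[0,0,0],0,0.26],
    [[0,0,0],0,0.26]
  ]
}}

```text
t: 7.3
eef_pos: [555.6, 124.0, 299.9]
tcp_rot: [3.141, -0.0, 1.572]
ft_force: [0.3, 0.5, -0.3]
opening: 0.578
grip_force: 0.0
```

>>> {"op": "move_arm", "data": {
  "commands": [
    [[0,0,-0.6],0,0.26],
    [[0,0,-0.7],0,0.26],
    [[0,0,-0.7],0,0.26],
    [[0,0,-0.6],0,0.26],
    [[0,0,-0.4],0,0.26],
    [[0,0,-0.2],0,0.26],
    [[0,0,0],0,0.26],
    [[0,0,0],0,0.26]
  ]
}}

```text
t: 7.97
eef_pos: [555.8, 123.2, 204.1]
tcp_rot: [3.141, -0.0, 1.57]
ft_force: [0.5, 0.2, 0.1]
opening: 0.63
grip_force: 0.0
```

```bash
python3 - <<'E'
from cell import env, read_camera
import cv2
p=read_camera("side");
cv2.imwrite("pics/s2.png",cv2.cvtColor(cv2.resize(p["image"][120:270,150:350],None,fx=4,fy=4,interpolation=2),cv2.COLOR_RGB2BGR))
E
```

```text
(no output)
```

View pics/s2.png

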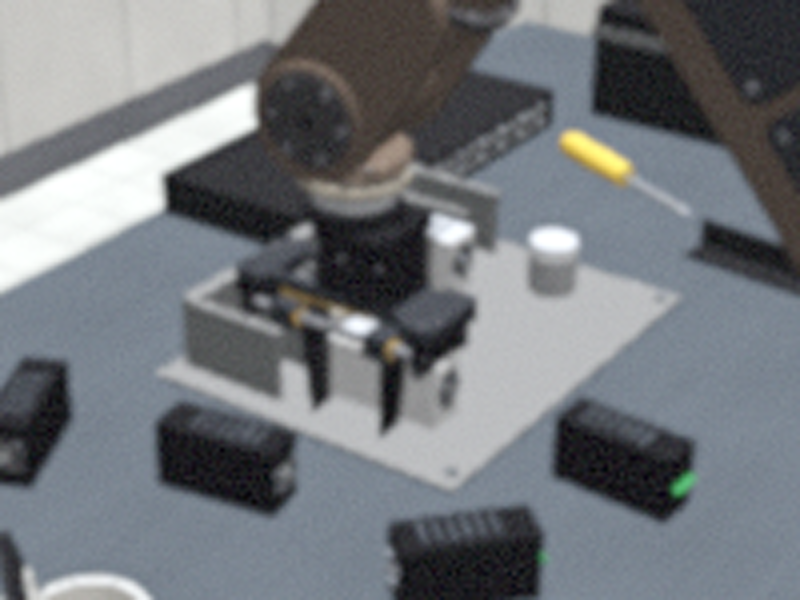

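Both fingers stand beside the module at about (320,370) and (390,390) in the crop. Pushing it along the sill.

>>> {"op": "move_arm", "data": {
  "commands": [
    [[0,-0.25,0],0,0.26],
    [[0,-0.15,0],0,0.26],
    [[0,-0.1,0],0,0.26],
    [[0,-0.1,0],0,0.26],
    [[0,-0.2,0],0,0.26],
    [[0,-0.25,0],0,0.26],
    [[0,-0.25,0],0,0.26],
    [[0,-0.25,0],0,0.26],
    [[0,-0.25,0],0,0.26],
    [[0,-0.25,0],0,0.26],
    [[0,-0.25,0],0,0.26],
    [[0,-0.25,0],0,0.26],
    [[0,-0.25,0],0,0.26],
    [[0,-0.2,0],0,0.26],
    [[0,-0.15,0],0,0.26],
    [[0,-0.1,0],0,0.26],
    [[0,-0.1,0],0,0.26],
    [[0,0,0],0,0.26]
  ]
}}

```text
t: 9.52
eef_pos: [555.5, 22.6, 204.2]
tcp_rot: [3.141, -0.0, 1.57]
ft_force: [-0.7, 0.3, 0.7]
opening: 0.63
grip_force: 0.2
```

>>> {"op": "move_arm", "data": {
  "commands": [
    [[0,-0.1,0],0,0.26],
    [[0,-0.05,0],0,0.26],
    [[0,-0.04,0],0,0.26],
    [[0,0,0],0,0.26],
    [[0,0,0],0,0.26],
    [[0,0.3,0],0,0.26],
    [[0,0.3,0],0,0.26],
    [[0,0,0.8],0,0.26],
    [[0,0,1],0,0.26],
    [[0,0,1],0,0.26],
    [[-1,0,0.3],0,0.26],
    [[-1,0,0],0,0.26],
    [[-1,0,0],0,0.26],
    [[-1,0,0],0,0.26],
    [[0,0,0],0,0.26]
  ]
}}

```text
t: 10.77
eef_pos: [430.9, 36.1, 296.6]
tcp_rot: [-3.137, -0.0, 1.572]
ft_force: [1.3, 0.2, 0.7]
opening: 0.63
grip_force: 0.0
```

```bash
python3 - <<'E'
from cell import env, read_camera
import cv2
p=read_camera("scene");print(env.state()["eef_pos"])
cv2.imwrite("pics/s3.png",cv2.cvtColor(cv2.resize(p["image"][178:262,158:292],None,fx=5.9,fy=5.9,interpolation=2),cv2.COLOR_RGB2BGR))
E
```

```text
[433.54351385  35.90565835 296.98505936]
```

View pics/s3.png

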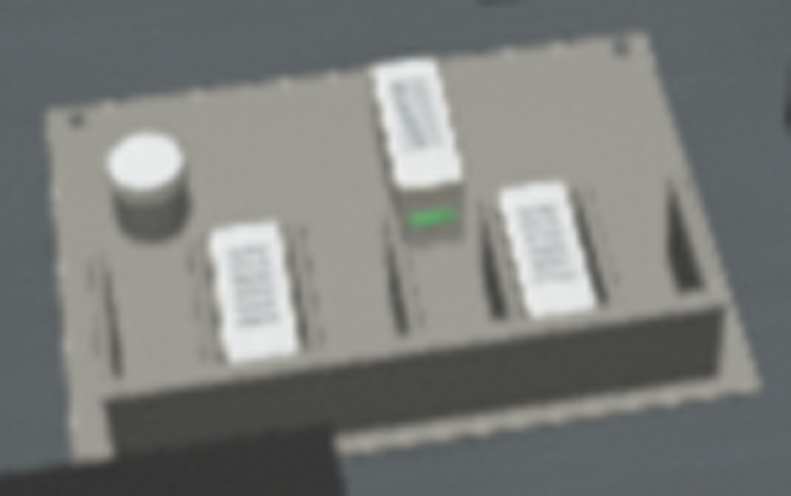

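The module now stands before gap 3: top corners at (372,68), (436,58), (463,178), (396,188), with the green connector facing the gap.

```bash
cat > fit2.py <<'E'
from fit import *
m=fit([(S,(-50,-19,60),s(372,68)),(S,(-50,19,60),s(436,58)),(S,(50,19,60),s(463,178)),(S,(50,-19,60),s(396,188))],[555,-12,0])
print("in cage",(R@(m[:2]-cage[:2])).round(1),m[2]-cage[2])
E
python3 fit2.py | tail -2
```

```text
[ 5.54536e+02 -1.29150e+01 -1.20000e-02] res px [-0.0, -0.4, -0.1, -0.0, 0.0, 0.3, 0.1, 0.1]
in cage [-61.7  26.6] -0.01102602508252305
```

y is within 0.4 mm and it is square to 0.01 rad. Turn to yaw 0 and set the fingers behind it.

>>> {"op": "move_arm", "data": {
  "commands": [
    [[0.06,-0.08,0],-0.98,-0.79],
    [[0.06,-0.08,0],-0.98,-0.79],
    [[0.06,-0.08,0],-0.98,-0.79],
    [[0.06,-0.08,0],-0.98,-0.79],
    [[0.06,-0.08,0],-0.98,-0.79],
    [[0.06,-0.08,0],-0.98,-0.79],
    [[0.06,-0.08,0],-0.98,-0.79],
    [[0.06,-0.08,0],-0.98,-0.79],
    [[0.06,-0.08,0],-0.98,-0.79],
    [[0.06,-0.08,0],-0.98,-0.79],
    [[0.06,-0.08,0],-0.98,-0.79],
    [[0.06,-0.08,0],-0.98,-0.79],
    [[0.06,-0.08,0],-0.98,-0.79],
    [[0.06,-0.08,0],-0.98,-0.79],
    [[0.06,-0.08,0],-0.98,-0.79],
    [[0.06,-0.08,0],-0.98,-0.79],
    [[0.06,-0.08,0],-0.98,-0.79],
    [[0.06,-0.08,0],-0.98,-0.79],
    [[0.06,-0.08,0],-0.98,-0.79],
    [[0.06,-0.08,0],-0.98,-0.79]
  ]
}}

```text
t: 12.58
eef_pos: [472.7, -12.8, 296.5]
tcp_rot: [3.141, -0.0, -0.001]
ft_force: [0.1, -0.5, 0.6]
opening: 0.104
grip_force: 0.0
```

>>> {"op": "move_arm", "data": {
  "commands": [
    [[0,0,0],0,-0.79],
    [[0,0,0],0,-0.79]
  ]
}}

```text
t: 12.75
eef_pos: [472.2, -12.7, 296.5]
tcp_rot: [3.141, -0.0, 0.005]
ft_force: [-0.1, 0.1, 0.6]
opening: 0.103
grip_force: 0.0
```

>>> {"op": "move_arm", "data": {
  "commands": [
    [[0,0,-0.6],0,-0.79],
    [[0,0,-0.7],0,-0.79],
    [[0,0,-0.7],0,-0.79],
    [[0,0,-0.6],0,-0.79],
    [[0,0,-0.3],0,-0.79],
    [[0,0,-0.15],0,-0.79],
    [[0,0,0],0,-0.79],
    [[0.3,0,0],0,-0.79],
    [[0.2,0,0],0,-0.79],
    [[0.1,0,0],0,-0.79],
    [[0.1,0,0],0,-0.79],
    [[0.2,0,0],0,-0.79],
    [[0.2,0,0],0,-0.79],
    [[0.2,0,0],0,-0.79],
    [[0.2,0,0],0,-0.79],
    [[0.1,0,0],0,-0.79],
    [[0,0,0],0,-0.79]
  ]
}}

```text
t: 14.17
eef_pos: [519.8, -12.7, 205.8]
tcp_rot: [3.141, -0.0, 0.003]
ft_force: [-2.8, 0.6, 1.2]
opening: 0.107
grip_force: 1.2
```

>>> {"op": "move_arm", "data": {
  "commands": [
    [[0.15,0,0],0,-0.79],
    [[0.17,0,0],0,-0.79],
    [[0.17,0,0],0,-0.79],
    [[0.17,0,0],0,-0.79],
    [[0.17,0,0],0,-0.79],
    [[0.17,0,0],0,-0.79],
    [[0.17,0,0],0,-0.79],
    [[0.17,0,0],0,-0.79],
    [[0.17,0,0],0,-0.79],
    [[0.17,0,0],0,-0.79],
    [[0.17,0,0],0,-0.79],
    [[0.17,0,0],0,-0.79],
    [[0.17,0,0],0,-0.79],
    [[0.15,0,0],0,-0.79],
    [[0.1,0,0],0,-0.79],
    [[0,0,0],0,-0.79]
  ]
}}

```text
t: 15.5
eef_pos: [592.9, -12.7, 205.7]
tcp_rot: [3.142, 0.0, 0.003]
ft_force: [-2.6, 1.2, 2.1]
opening: 0.105
grip_force: 1.3
```

Still sliding freely (2.6 N). The last 13 mm, gently, until it meets the back panel.

>>> {"op": "move_arm", "data": {
  "commands": [
    [[0.1,0,0],0,-0.79],
    [[0.1,0,0],0,-0.79],
    [[0.1,0,0],0,-0.79],
    [[0.06,0,0],0,-0.79],
    [[0.04,0,0],0,-0.79],
    [[0,0,0],0,-0.79]
  ]
}}

```text
t: 16.0
eef_pos: [603.7, -12.7, 205.6]
tcp_rot: [-3.141, 0.004, 0.003]
ft_force: [-11.6, -0.9, 8.5]
opening: 0.103
grip_force: 5.8
```

>>> {"op": "move_arm", "data": {
  "commands": [
    [[0.04,0,0],0,-0.79],
    [[0,0,0],0,-0.79],
    [[0,0,0],0,-0.79]
  ]
}}

```text
t: 16.25
eef_pos: [604.1, -12.7, 205.6]
tcp_rot: [-3.141, 0.006, 0.003]
ft_force: [-18.0, -1.4, 12.5]
opening: 0.108
grip_force: 8.9
```

The force rises with no travel, so it is stopped at the panel. Back off, rise clear, and check.

>>> {"op": "move_arm", "data": {
  "commands": [
    [[-0.1,0,0],0,-0.79],
    [[-0.4,0,0],0,-0.79],
    [[-0.8,0,0],0,-0.79],
    [[-0.8,0,0],0,-0.79],
    [[-0.5,0,0.5],0,-0.79],
    [[-0.5,0,1],0,-0.79],
    [[-0.5,0,1],0,-0.79],
    [[-0.5,0,1],0,-0.79],
    [[-0.5,0,1],0,-0.79],
    [[0,0,0],0,-0.79],
    [[0,0,0],0,-0.79],
    [[0,0,0],0,-0.79]
  ]
}}

```text
t: 17.25
eef_pos: [468.2, -12.8, 340.2]
tcp_rot: [3.141, -0.001, 0.003]
ft_force: [-0.4, -0.4, 0.1]
opening: 0.105
grip_force: 0.0
```

```bash
python3 - <<'E'
from cell import env, read_camera
import cv2
p=read_camera("scene");print(env.state()["eef_pos"])
cv2.imwrite("pics/s4.png",cv2.cvtColor(cv2.resize(p["image"][178:262,158:292],None,fx=5.9,fy=5.9,interpolation=2),cv2.COLOR_RGB2BGR))
E
```

```text
[468.24753962 -12.76544451 339.58484772]
```

View pics/s4.png

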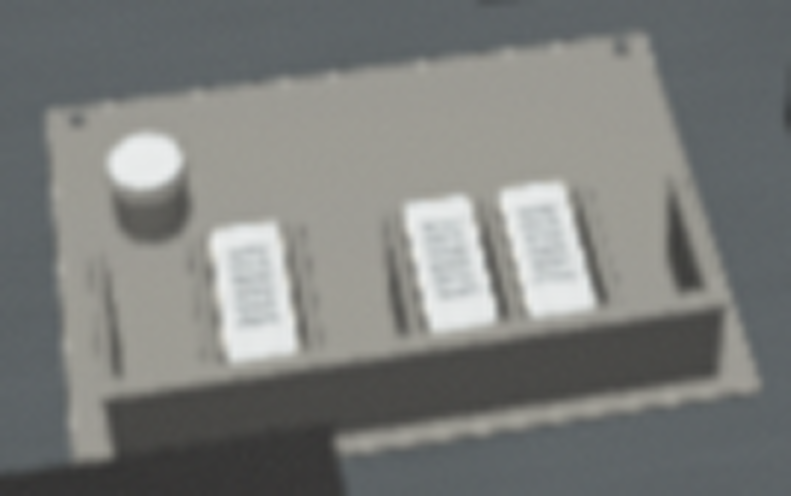

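The module stands in gap 3 with its front edge at (405–470, ~199). That is in line with the fitted modules, which would put it at 198, so it is fully home. The tin and the fitted modules have not moved.

```bash
python3 -c "
from cell import env
print(env.job_done())"
```

```text
the job is handed in; nothing more can be done
None
```

The job is handed in: all four walls were touched in order, the module was pushed fully home in the third gap, and the arm finished clear, but no verdict came back.

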